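# Put the carver's turntable into gear

## Robot

A 6-joint arm with a two-finger parallel gripper is mounted at the origin on the work surface. World frame = base frame: x ahead of the robot, y to its left, z up, the work surface at z = 0. Lengths are in m, angles in degrees, forces in N, time in s.
With the tool pointing down it reaches from about 0.375 to 0.9 m from the base axis. Payload 3.1 kg.
Tool frame: the origin (TCP) lies at the very end of the fingers, on their centre line; the grasp point (between the pads) lies 19 mm behind it; z points along the fingers, y is the line along which they close (so a half turn about z gives the same grasp; the last joint's range is limited). The gripper opens to 87 mm and grips with 3 to 60 N. Pads are 19 mm wide; open, the fingers measure 117 mm over their backs; the gripper's body (75 mm by 190 mm) begins 51 mm behind the grasp point.
Start: joints at [-81.675, 30.224, 82.088, -0, 67.689, -10.227], TCP at [0.199, -0.592, 0.223] pointing down, gripper open.
Joint ranges: [-176.69, 176.69], [-43.24, 126.21], [12.49, 139.97], [-82, 262], [0, 151.66], [-163.58, 163.58]. Speed limits (degrees/s): [159.86, 159.86, 180, 180, 180, 180].

## Interface

Orientations are given as a 3x3 rotation matrix whose columns are the frame's x, y, z axes.
In Python, from rig import * gives the robot as it stands.
- The arm moves only by the tool jog_arm, never from a script. Its arguments are lists of equal length, an entry for each row: "delta_pos": the shift along the world's x, y, z in cm, a list of three; "turn": the turn about the world's z in degrees; "grip": the closure, from 0 (fully open) to 1 (shut). In form: {"delta_pos": [[x, y, z], ...], "turn": [turn, ...], "grip": [grip, ...]}. A call has 1 to 12 rows; each row is the pose to reach, as a shift and turn from the pose commanded when the call began; what a row does not reach only later rows make up. A row lasts 1/8 s, in which the tool goes at most 62.5 mm and 10.7 degrees, less where a joint would pass 70% of its speed; a pose out of reach is approached as far as the arm can. A call with a gripper value outside its range is refused whole. The fingers move at their own pace and stop on an object; the grip force is fixed at half the most. Time passes only in rows, so rows that repeat a pose let the fingers close. It gives the time, the measured TCP pose, the force, the opening and the grip force at its end, in the units of the state.
- read_state(): the state, without advancing time (a new reading comes with each control period).
- capture(name): name is "side" or "top" or "wrist"; returns a dict with "color" (420x560x3 uint8, blue, green, red), "fovy" (degrees; the focal length in pixels is half the picture's height over the tangent of half this angle, whatever the lens; pixels are square), "cx", "cy" (the principal point, pixels), "camera_from_world" (4x4, takes a point from world to camera coordinates). Camera axes: x right, y up, looking along -z (the intrinsics and any distortion apply to the point x, -y, -z); pixel columns grow to the right and rows downward; lengths in m; the calibration is good to about 2 mm. A picture is of the moment at which its call begins. There is no depth.
- hand_in(): hands the job in; it is judged then, once.
The state is a dict: "time_s": time; "joint_positions": joint angles; "qvel": joint speeds; "tau": joint torques, N m; "position": TCP position; "tcp_rot": TCP orientation; "force": force on the tool from outside, world axes, zero at the start; "moment": the same for the moment, N m; "opening": opening from 0.0 (shut) to 1.0 (fully open); "grasp_force": force on a finger pad.
Only numpy, scipy, OpenCV 4.12 (cv2) and the standard library are available. Lean on these libraries where they do the work, as an engineer would, in place of code of your own. Each camera call takes 0.05 s, during which the arm holds its last target. There are 200 camera calls.

## Task

Put the stone carver's turntable into gear: tip the red-balled gear lever over towards the toothed turntable and rock the turntable by hand until the lever's teeth drop fully home between the turntable's teeth. At the start the teeth stand tip to tip, so do not try to force the lever in. Then let go of everything, and leave the rasp, the hammer and the stone offcut where they lie.

Things in the scene. Friction and masses are not known exactly. Their poses are not given: they have to be found in the camera images.
- machine: Geared carving turntable, fixed to the bench. Green base plate 200 x 300 x 14 mm. Origin: on the bench top under the turntable's axis (vertical, through this origin). Its z is up; its -y points from the turntable's axis towards the gear lever.
- table_turn (a joint): Turn of the turntable, rad, counter-clockwise from above positive, +-3.1. At 0, and every 0.393 rad, the lever's two teeth stand tip to tip with turntable teeth; they mesh halfway between (about +-0.196, +-0.589), dropping in of themselves near there when the lever leans on them. It turns stiffly (2 N at a post) and stays where left; once meshed it is locked but for a little play.
- post_a (a point): Centre of the top end, 110 mm above the bench, of an upright brass post (16 mm diameter, standing 35 mm above the disc) fixed on the turntable 78 mm from its axis: a handle to turn it by. At joint 0 it is at 45 degrees from the machine's x towards its y.
- post_b (a point): The same for the post 90 degrees counter-clockwise from post_a.
- post_c (a point): The same for the post 180 degrees from post_a.
- post_d (a point): The same for the post 270 degrees counter-clockwise from post_a.
- lever_swing (a joint): Swing of the gear lever, rad: 0 = leaning out at its stop (out of gear); grows as the ball tips towards the turntable. At 0.30 it is upright; beyond that the heavy ball tips it towards the turntable by its own weight. Tip to tip with the turntable's teeth it leans at about 0.46 and can go no farther; in mesh it falls to its stop at 0.75.
- gear_lever: The gear lever: a steel rod 12 mm thick with two brass teeth 50 mm above its pivot that face the turntable, and a red ball on top. 0.5 kg. Origin: at the middle of its pivot.
- lever_ball (a point): Centre of the lever's red ball, 42 mm diameter, 150 mm from the pivot; it moves in a circle about the pivot, in the machine's y-z plane. About 165 mm above the bench when out of gear.
- lever_pivot (a point): Middle of the lever's pivot: 133 mm from the turntable's axis along the machine's -y, 22 mm above the bench. The pivot axis is parallel to the machine's x.
- turntable: Steel disc with 16 square teeth (tip radius 105 mm, root 90 mm, 18 mm wide, 51 to 73 mm above the bench; disc top at 75 mm), four brass posts and, fastened in the middle, an alabaster dome (42 mm radius, top 119 mm above the bench). Origin on its vertical axis, at bench height.
- rasp: Loose stone rasp with yellow handle, 260 mm long, lying on the bench; origin at its underside, about the middle. Leave it alone.
- hammer: Loose hammer lying on the bench; origin at its underside, near the middle of its length. Leave it alone.
- offcut: Loose white stone offcut, 75 x 55 x 51 mm; origin at the centre of its underside. Leave it alone.

How it is judged (in metres and radians):
At the end, for the whole second after the job is handed in: The gear lever has dropped in between the turntable's teeth to its stop (swing over 0.69 of 0.75 rad), and lever and turntable are at rest (value of joint lever_swing above 0.69 rad and velocity of joint lever_swing below 0.05 rad/s and angular speed of turntable below 0.05 rad/s); the robot touches nothing.
It fails at once if the lever's teeth are forced against the turntable's (over 100 N between them) (contact force between gear_lever and turntable above 100 N).
It fails at once if the rasp is shifted by more than 25 mm (distance of rasp from where it was at the start of the episode above 0.025 m).
It fails at once if the hammer is shifted by more than 25 mm (distance of hammer from where it was at the start of the episode above 0.025 m).
It fails at once if the offcut is shifted by more than 25 mm (distance of offcut from where it was at the start of the episode above 0.025 m).
It also fails if it takes over 42 s, if anything falls off the work surface, if the arm or the gripper's body presses on something with over 40 N, if the wrist force passes 120 N, or if a joint passes its speed limit or range.

## Working session

There is one attempt and no reset: what is moved stays moved. The work goes in short steps, Python scripts to look and compute and a tool call to move; the robot and the scene stay as the last step left them, time stands still between calls to the robot, and variables do not carry over. Pictures are saved under pics/ and viewed, at most 10 in all, crops included, and the job is handed in when it is done.

Besides the shell and the picture viewer there is one more tool, called after ">>>" as name([rows], argument=value, ...), one row to a line, values as JSON. jog_arm: Moves the arm, as the interface text tells. Its arguments: {"type":"object","properties":{"delta_pos":{"type":"array"},"turn":{"type":"array"},"grip":{"type":"array"}},"required":["delta_pos","turn","grip"]}

```bash
mkdir -p pics; ls; python3 - <<'E'
from rig import *
import cv2,numpy as np
for n in("side","top"):
    c=capture(n); cv2.imwrite(f"pics/{n}0.png",c["color"]); print(n,c["fovy"],c["cx"],c["cy"],np.round(c["camera_from_world"],3).tolist(),[k for k in c])
s=read_state();print(s["time_s"],s["position"],s["tcp_rot"],s["opening"])
E
```

```text
pics
side 49.917990781338546 275.38946216716704 210.29843122112908 [[-0.729, -0.684, -0.016, 0.448], [0.409, -0.453, 0.792, -0.333], [-0.549, 0.571, 0.61, -0.736], [0.0, 0.0, 0.0, 1.0]] ['color', 'fovy', 'cx', 'cy', 'camera_from_world']
top 47.31558546296394 279.58889738344686 202.65967168179645 [[0.014, -1.0, -0.01, 0.043], [0.991, 0.012, 0.133, -0.587], [-0.133, -0.011, 0.991, -0.977], [0.0, 0.0, 0.0, 1.0]] ['color', 'fovy', 'cx', 'cy', 'camera_from_world']
0.1 [ 0.19878389 -0.59185405  0.22166076] [[ 9.48024871e-01  3.18196056e-01 -3.38072664e-04]
 [ 3.18196099e-01 -9.48022941e-01  1.93565892e-03]
 [ 2.95418394e-04 -1.94262620e-03 -9.99998069e-01]] 0.9975363010648481
```

View pics/top0.png

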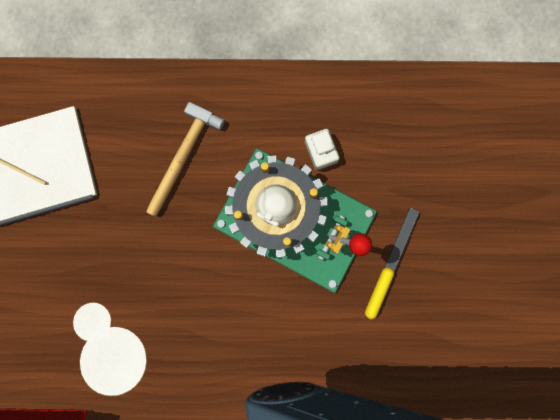

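View pics/side0.png

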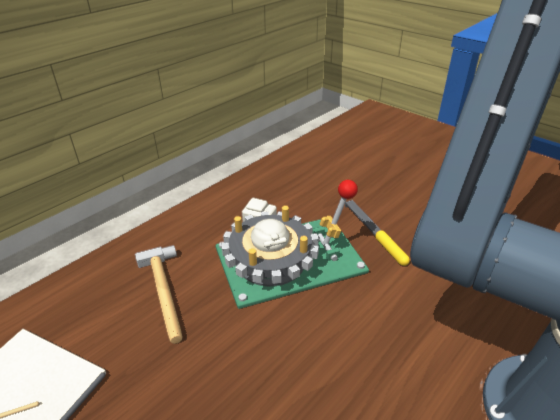

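Top view: turntable centre is near (275,205) and the red ball is at (360,245). The posts are near (265,167), (314,192), (287,241) and (238,214). The rasp lies just beyond the ball, at about (400,250).

```bash
cat > h.py <<'E'
from rig import *
import cv2,numpy as np
def ray(c,u,v):
    f=c["color"].shape[0]/2/np.tan(np.radians(c["fovy"]/2)); T=np.array(c["camera_from_world"])
    d=T[:3,:3].T@np.array([(u-c["cx"])/f,-(v-c["cy"])/f,-1]); return -T[:3,:3].T@T[:3,3],d
def onz(c,u,v,z):
    o,d=ray(c,u,v); return o+d*(z-o[2])/d[2]
def tri(r):
    A=sum(np.eye(3)-np.outer(d,d)/(d@d) for o,d in r); b=sum((np.eye(3)-np.outer(d,d)/(d@d))@o for o,d in r)
    return np.linalg.solve(A,b)
def blobs(c,lo,hi,amin=15):
    m=cv2.inRange(cv2.cvtColor(c["color"],cv2.COLOR_BGR2HSV),lo,hi)
    n,_,st,ce=cv2.connectedComponentsWithStats(m)
    return [(ce[i],st[i,4]) for i in range(1,n) if st[i,4]>=amin]
def ball(c): 
    b=[x for x in blobs(c,(0,200,90),(5,255,255)) if x[0][1]<380]
    return max(b,key=lambda x:x[1])[0]
def machine(c,P=None):
    p=[onz(c,*x[0],.108) for x in blobs(c,(13,170,120),(24,255,255),15)]
    return p
E
python3 - <<'E'
from h import *
t,s=capture("top"),capture("side")
print("ball",ball(t),ball(s),tri([ray(t,*ball(t)),ray(s,*ball(s))]))
for lo,hi in[((13,150,120),(24,255,255))]:
    for ce,a in blobs(t,lo,hi,12): print(np.round(ce),a,np.round(onz(t,*ce,.105),3))
g=blobs(t,(60,80,30),(90,255,255),300); print(g)
m=cv2.inRange(cv2.cvtColor(t["color"],cv2.COLOR_BGR2HSV),(60,80,30),(90,255,255))
pts=cv2.findNonZero(m); b=cv2.boxPoints(cv2.minAreaRect(pts)); q=np.array([onz(t,*x,.014) for x in b]); print(np.round(q,3), np.linalg.norm(np.diff(q,axis=0),axis=1))
for u,v in[(265,167),(314,192),(287,241),(238,214)]: print(np.round(onz(t,u,v,.11),4))
for u,v in[(415,210),(372,316),(388,268)]: print("rasp",np.round(onz(t,u,v,.02),3))
print("offcut",[np.round(onz(t,u,v,.05),3) for u,v in[(307,134),(328,130),(340,162)]])
im=cv2.resize(t["color"][130:300,200:430],None,fx=3.4,fy=3.4,interpolation=cv2.INTER_CUBIC);cv2.imwrite("pics/crop.png",im)
E
```

```text
ball [360.28753181 244.44274809] [347.38589212 188.60165975] [ 0.49410104 -0.09964135  0.16637238]
[264. 166.] 45 [0.651 0.082 0.105]
[313. 192.] 51 [ 0.6   -0.016  0.105]
[238. 214.] 49 [0.554 0.133 0.105]
[338. 238.] 254 [ 0.509 -0.066  0.105]
[287. 241.] 48 [0.502 0.035 0.105]
[377. 294.] 146 [ 0.402 -0.14   0.105]
[(array([328.17599186, 240.49821974]), np.int32(3932)), (array([227.69565217, 222.28644501]), np.int32(391))]
[[ 0.534  0.197  0.014]
 [ 0.715  0.108  0.014]
 [ 0.574 -0.162  0.014]
 [ 0.399 -0.068  0.014]] [0.20191485 0.30444677 0.19778222]
[0.6486 0.08   0.11  ]
[ 0.5994 -0.0178  0.11  ]
[0.5021 0.0344 0.11  ]
[0.5538 0.1314 0.11  ]
rasp [ 0.577 -0.24   0.02 ]
rasp [ 0.353 -0.145  0.02 ]
rasp [ 0.453 -0.18   0.02 ]
offcut [array([ 0.734, -0.006,  0.05 ]), array([ 0.743, -0.051,  0.05 ]), array([ 0.674, -0.076,  0.05 ])]
```

View pics/crop.png

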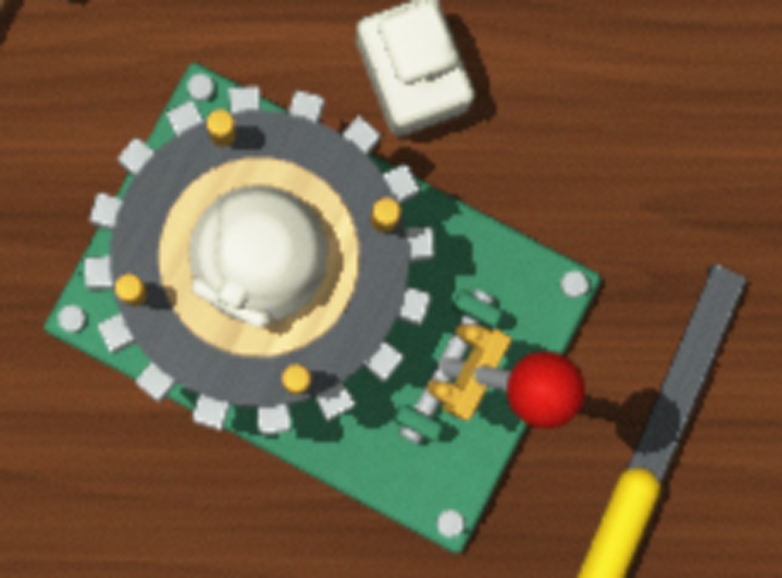

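Turntable axis is at about (0.577, 0.0585). Machine +y is about (0.465, 0.885) in the world, so its yaw is -27.7°, and the joint is near 0. I'll cage the ball between the fingers, closing along machine y, so the lever can't slam over. First I go above the ball.

>>> jog_arm([
  [0,0,6],
  [3,5,6],
  [6,10,6],
  [9,15,6],
  [12,20,6],
  [15,25,6],
  [18,30,6],
  [21,35,6],
  [24,40,6],
  [27,45,6],
  [29.5,49.2,6],
  [29.5,49.2,6],
], turn=[0,-5,-10,-15,-20,-25,-30,-35,-40,-46,-46,-46], grip=[0,0,0,0,0,0,0,0,0,0,0,0])

```text
time_s: 1.7
position: [0.4948, -0.0976, 0.2824]
tcp_rot: [[0.89, -0.456, 0.0], [-0.456, -0.89, 0.001], [-0.0, -0.001, -1.0]]
force: [-0.8, -0.1, -0.6]
opening: 0.998
grasp_force: 0.0
```

>>> jog_arm([
  [0,-0.2,-3],
  [0,-0.2,-6],
  [0,-0.2,-9],
  [0,-0.2,-12],
  [0,-0.2,-13.5],
  [0,-0.2,-13.5],
  [0,-0.2,-13.5],
  [0,-0.2,-13.5],
], turn=[0,0,0,0,0,0,0,0], grip=[0,0,0,0,0,0.3,0.3,0.3])

```text
time_s: 2.7
position: [0.4944, -0.103, 0.1485]
tcp_rot: [[0.887, -0.461, 0.002], [-0.461, -0.887, -0.001], [0.002, -0.0, -1.0]]
force: [0.4, 0.8, -0.1]
opening: 0.752
grasp_force: 0.0
```

```bash
python3 - <<'E'
from h import *
t,s=capture("top"),capture("side"); cv2.imwrite("pics/s1.png",s["color"][80:300,180:460])
print(read_state()["opening"],read_state()["force"]); print(ball(s))
E
```

```text
0.7192824154275532 [ 0.37027747 -0.77587035 -0.75307603]
[347.6763285  188.47826087]
```

View pics/s1.png

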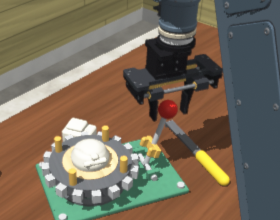

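The ball sits between the fingers. Now I carry it over slowly, about 66 mm along machine +y.

>>> jog_arm([
  [0.28,0.53,0],
  [0.56,1.06,0],
  [0.84,1.6,0],
  [1.12,2.1,0],
  [1.4,2.7,0],
  [1.7,3.2,0],
  [2.0,3.7,0],
  [2.2,4.2,0],
  [2.5,4.8,0],
  [2.8,5.3,0],
  [3.05,5.8,0],
  [3.05,5.8,0],
], turn=[0,0,0,0,0,0,0,0,0,0,0,0], grip=[0.34,0.34,0.34,0.34,0.34,0.34,0.34,0.34,0.34,0.34,0.34,0.34])

```text
time_s: 4.3
position: [0.5246, -0.044, 0.1475]
tcp_rot: [[0.888, -0.46, 0.0], [-0.46, -0.888, 0.0], [0.0, -0.0, -1.0]]
force: [0.3, -0.0, 0.0]
opening: 0.661
grasp_force: 0.0
```

```bash
cat >> h.py <<'E'
C=np.array([.577,.0585]); Y=np.array([.465,.885]); X=np.array([.885,-.465])
def swing(c):  # intersect ball ray with the machine's y-z plane, then angle about the pivot
    o,d=ray(c,*ball(c)); n=np.r_[X,0]; p=o+d*((np.r_[C,0]-o)@n)/(d@n)
    y=(p[:2]-C)@Y+.133; return np.arctan2(y,p[2]-.022)+.30, p
E
python3 - <<'E'
from h import *
s=capture("side"); cv2.imwrite("pics/s2.png",s["color"][80:300,180:460])
print(read_state()["opening"],read_state()["force"]); print(ball(s),swing(s))
E
```

```text
0.6612050429429877 [ 0.82285821 -1.47144173 -0.07300804]
[321.19266055 192.21559633] (np.float64(0.39967800426870004), array([ 0.52209708, -0.04599266,  0.17192719]))
```

View pics/s2.png

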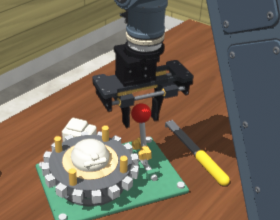

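The lever now leans on the teeth by itself, at the middle of the cage with no force. I rise clear and go above post_a at about (0.651, 0.082), with the fingers closing tangentially.

>>> jog_arm([
  [0,0,2.5],
  [0,0,5],
  [0,0,7.5],
  [0,0,10],
  [3,3,10],
  [7,7,10],
  [11,11,10],
  [12.6,12.6,10],
  [12.6,12.6,10],
  [12.6,12.6,10],
], turn=[0,0,0,0,9,18,27,36,44.5,44.5], grip=[0.34,0.34,0.34,0.34,0.34,0.34,0.34,0.34,0.34,0.34])

```text
time_s: 5.6
position: [0.6502, 0.0817, 0.2471]
tcp_rot: [[0.956, 0.292, -0.001], [0.292, -0.956, -0.0], [-0.001, -0.0, -1.0]]
force: [-0.5, -0.1, -0.2]
opening: 0.661
grasp_force: 0.0
```

```bash
python3 - <<'E'
from h import *
w=capture("wrist");s=capture("side"); 
print(swing(s))
cv2.imwrite("pics/w3.png",np.hstack([w["color"],s["color"][:,150:390]]))
for ce,a in blobs(w,(13,150,120),(24,255,255),60): print(np.round(ce),a,np.round(onz(w,*ce,.109),4))
E
```

```text
(np.float64(0.4457735663371495), array([ 0.52523926, -0.04001238,  0.17013067]))
[270. 185.] 114 [0.6564 0.0854 0.109 ]
[409. 303.] 701 [ 0.5857 -0.0739  0.109 ]
[127. 318.] 145 [0.4904 0.179  0.109 ]
[270. 335.] 214 [0.5131 0.0423 0.109 ]
[336. 336.] 126 [ 0.5307 -0.02    0.109 ]
```

View pics/w3.png

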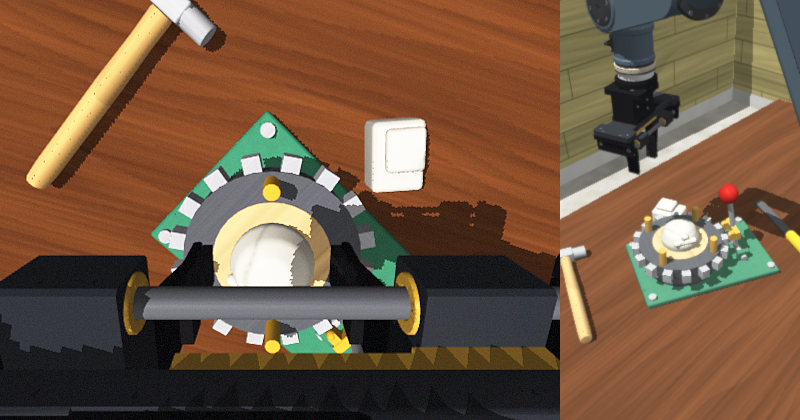

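Post_a is at pixel (272,190), about (0.652, 0.083), and the lever leans at about 0.45. I descend around the post and close to a loose cage.

>>> jog_arm([
  [0.1,0.1,-4],
  [0.1,0.1,-8],
  [0.1,0.1,-11],
  [0.1,0.1,-14],
  [0.1,0.1,-16.2],
  [0.1,0.1,-16.2],
  [0.1,0.1,-16.2],
  [0.1,0.1,-16.2],
  [0.1,0.1,-16.2],
], turn=[0,0,0,0,0,0,0,0,0], grip=[0.34,0.34,0.34,0.34,0.34,0.74,0.74,0.74,0.74])

```text
time_s: 6.82
position: [0.652, 0.0825, 0.0867]
tcp_rot: [[0.956, 0.293, 0.002], [0.293, -0.956, -0.0], [0.002, 0.001, -1.0]]
force: [0.6, -1.3, -0.1]
opening: 0.311
grasp_force: 0.0
```

>>> jog_arm([
  [-0.08,0.25,0],
  [-0.16,0.5,0],
  [-0.25,0.75,0],
  [-0.35,0.95,0],
  [-0.35,0.95,0],
], turn=[0,0,0,0,0], grip=[0.74,0.74,0.74,0.74,0.74])

```text
time_s: 7.45
position: [0.6487, 0.0923, 0.0859]
tcp_rot: [[0.956, 0.293, 0.002], [0.293, -0.956, 0.0], [0.002, 0.0, -1.0]]
force: [2.1, -1.8, 1.6]
opening: 0.26
grasp_force: 1.3
```

```bash
cat > m.py <<'E'
from h import *
s=capture("side"); t=read_state(); print("swing",round(swing(s)[0],3),"F",np.round(t["force"],1),"pos",np.round(t["position"],4),"open",t["opening"]*87)
E
python3 m.py
```

```text
swing 0.441 F [ 2.7 -1.9  0.9] pos [0.6485 0.0923 0.0858] open 22.360599577876037
```

>>> jog_arm([
  [-0.08,0.18,0],
  [-0.16,0.36,0],
  [-0.16,0.36,0],
], turn=[0,0,0], grip=[0.74,0.74,0.74])

```text
time_s: 7.88
position: [0.645, 0.0963, 0.0851]
tcp_rot: [[0.956, 0.293, -0.003], [0.293, -0.956, 0.001], [-0.002, -0.002, -1.0]]
force: [0.8, -0.3, -0.2]
opening: 0.259
grasp_force: 0.4
```

```bash
python3 m.py
```

```text
swing 0.62 F [ 0.2 -1.2  0. ] pos [0.645  0.0963 0.085 ] open 22.651528142810758
```

```bash
python3 m.py; python3 m.py; python3 m.py
```

```text
swing 0.709 F [ 0.3  0.3 -0.4] pos [0.6449 0.0963 0.085 ] open 22.372029407975287
swing 0.737 F [-0.6  0.2  0.4] pos [0.6448 0.0962 0.0849] open 22.61509838031387
swing 0.739 F [-0.5  0.1 -0.1] pos [0.645  0.0961 0.085 ] open 22.842778458640144
```

The lever dropped home at about 0.74. I open the gripper and withdraw upward.

>>> jog_arm([
  [0,0,0],
  [0,0,0],
  [0,0,0],
  [0,0,3],
  [0,0,7],
  [0,0,11],
  [0,0,15],
  [0,0,18],
  [0,0,18],
  [0,0,18],
], turn=[0,0,0,0,0,0,0,0,0,0], grip=[0.5,0.5,0.5,0.5,0.5,0.5,0.5,0.5,0.5,0.5])

```text
time_s: 9.32
position: [0.6454, 0.0956, 0.2643]
tcp_rot: [[0.956, 0.293, -0.002], [0.293, -0.956, 0.0], [-0.002, -0.001, -1.0]]
force: [0.5, -0.0, -1.0]
opening: 0.501
grasp_force: 0.0
```

```bash
python3 m.py; python3 - <<'E'
from h import *
cv2.imwrite("pics/end.png",capture("side")["color"])
E
```

```text
swing 0.736 F [-0.8 -0.2 -1.4] pos [0.6451 0.0956 0.2637] open 43.15486093351391
```

View pics/end.png

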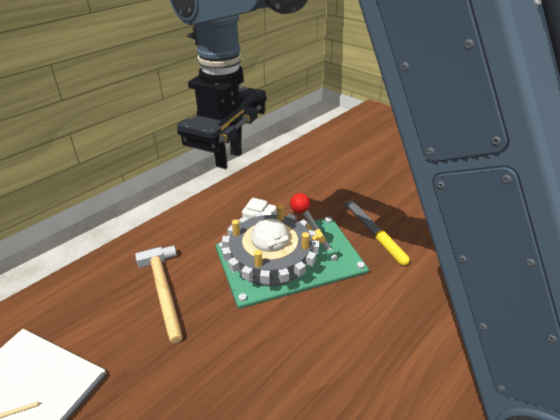

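The ball, at (300,203), is tipped over the disc with the lever in mesh. The gripper is clear, and the rasp, hammer and offcut haven't moved.

```bash
python3 -c "
from rig import *
print(hand_in())"
```

```text
the job is handed in; nothing more can be done
None
```

The turntable is in gear and handed in at about 9.5 s: the lever measured about 0.74 of 0.75 rad, the gripper was clear, and the rasp, hammer and offcut were where they started; the hand-in returned no verdict.

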